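# Turn the milling-ball dish to its cup

## Task

Take the saddle-shaped ball stop off the handle of the dish and hang it astride the bar of the small rail, letting it go there. Then lift the dish by its handle straight up, a few centimetres or a little more clear of the table, and only then turn it a quarter turn, level and gently, so that its pouring lip points straight at the unglazed cup (not at the plastic tub on the other side) with the ball still resting in the middle. Finish while holding the dish still and level there, above where it stood; leave the cup, the tub and everything else where they are.

Things in the scene. Friction and masses are not known exactly. Their poses are not given: they have to be found in the camera images.
- dish: loose round steel dish, 152 mm wide, rim 18.5 mm high, 0.3 kg. Origin: centre of underside; z up; +x out through its pouring lip (channel 36 mm wide, reaching 102 mm from the centre). Inside: a flat middle of 16 mm radius, 8 mm above the underside, then a 9 degree cone up to the rim; a tilt or jerk sends the ball rolling. A steel bail in the plane x = 0, feet at y = +-74 mm, carries the grip
- dish_grip (a point): centre of the dish's wooden grip: a level bar 14 x 14 mm in section, 64 mm long along the dish's y, its centre 85 mm above the dish's underside and straight above the middle
- dish_well (a point): point over the middle of the dish where the centre of a centred ball lies, 23 mm above the underside
- ball_center (a point): centre of the loose white ceramic milling ball, 30 mm in diameter, 45 g, lying in the middle of the dish
- ball_stop: 70 g steel strip 28 mm wide, bent to a gabled saddle: 45 degree roof, two upright legs 48 mm apart; at first astride the dish's grip, legs either side of the ball. Origin: inside of the roof's peak; z up; peak line along its y (= the dish's y). Legs end 81 mm below the origin. Wooden grip on top 14 (x) x 34 (y) mm, 2 to 34 mm above the origin. On the rail its origin is 10 mm above the bar's axis
- rail: small fixed steel rail: a horizontal round bar along its y, 14 mm thick, 180 mm long, on two posts at its ends. Origin: under its feet, below the middle of the bar; z up; it stands on the thin grey sheet that covers part of the table, 4 mm above z = 0
- rail_mid (a point): middle of the rail's bar, on its axis, 140 mm above the rail's origin
- bisque_cup: unglazed beige clay cup, 68 mm wide, 62 mm high, standing on one side of the dish (left or right), about 185 mm from the dish's centre and about a quarter turn from where the lip points. Origin: centre of its underside
- slip_tub: plain pale plastic tub, wider at its rim, 88 mm wide, 66 mm high, on the other side of the dish. Origin: centre of its underside
- natch_plug: bystander: small plaster plug, 30 mm wide, 28 mm high. Origin: centre of its underside
- test_tile: bystander: glaze test tile 74x46x8 mm lying flat. Origin: centre of its underside
- wooden_rib: bystander: flat wooden potter's rib 55x99x6 mm. Origin: centre of its underside
- clay_scrap: bystander: lump of clay 41x47x17 mm. Origin: centre of its underside
There are look-alikes about, which are no part of the job. What is meant by the ball_stop is not green or turquoise, and is the smaller of those in its own colour.

How it is judged:
By the outcome, as a careful person would: the job done as asked, in the order asked, and still so for the second after the job is handed in, while the arm keeps its last pose, push and grip.
It also fails if it takes over 64 s, if anything falls off the work surface, if the arm or the gripper's body presses on something with over 40 N, if the wrist force passes 120 N, or if a joint passes its speed limit or range.

## Robot

A 7-joint arm with a two-finger parallel gripper is mounted at the origin on the work surface; the furniture and walls round the work are solid. World frame = base frame: x ahead of the robot, y to its left, z up, the work surface at z = 0. Lengths are in m, angles in rad, forces in N, time in s.
With the tool pointing down it reaches from about 0.4 to 0.85 m from the base axis. Payload 4.5 kg.
Tool frame: the origin (TCP) lies midway between the tips of the shut fingers; the grasp point (between the pads) lies 19 mm behind it (r.grip_point_offset is the distance from the TCP to the grasp point, in m); z points along the fingers, y is the line along which they close (so a half turn about z gives the same grasp; the last joint's range is limited). The gripper opens to 88 mm and grips with 3 to 60 N. Pads are 18 mm wide; open, the fingers measure 123 mm over their backs; the gripper's body (75 mm by 187 mm) begins 45 mm behind the grasp point.
Start: joints at [-1.123, 0.689, -0.195, 1.565, 0.157, 0.902, -0.215], TCP at [0.251, 0.572, 0.239] pointing down, gripper open.
Joint ranges: [-3.01, 3.01], [-0.46, 2.08], [-1.47, 1.51], [0.13, 2.56], [-1, 4.14], [0.04, 2.09], [-2.66, 2.66]. Speed limits (rad/s): [2.57, 2.57, 3.14, 3.14, 3.14, 3.14, 3.14].

## Interface

Orientations are given as a unit quaternion [x, y, z, w].
In Python, from plant import r, optics gives the robot as it stands.
- The arm moves only by the shell command python3 -m pendant 'ROWS' [OPENING] [FORCE]. ROWS is JSON, a list of rows, each a list of 6 numbers: the shift along the tool's x, y, z as a fraction of full scale, then the turn, a rotation vector about the tool's x, y, z as a fraction of full scale. A call has 1 to 5 rows; each row shifts and turns the commanded pose from where the row before left it, along the tool's axes as they then stand; what a row does not reach is not made up. Full scale, the value 1, is 0.025 m for a shift and pi rad for a turn. A row lasts 1/12 s, in which the tool goes at most 41.7 mm and 7.16 degrees, less where a joint would pass 70% of its speed; a pose out of reach is approached as far as the arm can. A call with a number of a shift or a turn outside -1 to 1 is refused whole. A call with a gripper value outside its range is refused whole. OPENING is the opening, from -1 (shut) to 1 (fully open), set as the call begins (- or left out, the last holds). The fingers move at their own pace and stop on an object; FORCE is the grip in N (left out, the last holds). Time passes only in rows, so rows that do not move let the fingers close. It gives the time, the measured TCP pose, the force, the opening and the grip force at its end, in the units of the state.
- r.get_state(): the state, without advancing time (a new reading comes with each control period).
- optics.snapshot(name): name is "scene" or "top" or "wrist"; returns (picture, depth): 480x640x3 uint8, blue, green, red; 480x640 float32, m along the optical axis (not along the pixel's ray), 0 where there is no reading.
- optics.calibration(name): a dict with "vfov" (degrees; the focal length in pixels is half the picture's height over the tangent of half this angle, whatever the lens; pixels are square), "cx", "cy" (the principal point, pixels), "cam_to_world" (4x4, takes a point from camera to world coordinates); the wrist camera has in their place "tool_from_camera" (4x4, takes a point from camera to tool coordinates, whose origin is the TCP and whose axes are the flange's). Camera axes: x right, y up, looking along -z (the intrinsics and any distortion apply to the point x, -y, -z); pixel columns grow to the right and rows downward; lengths in m; the calibration is good to about 2 mm. A picture is of the moment at which its call begins: read the wrist's pose just before it. calibration takes no time and is no camera call.
- r.finish_job(): hands the job in; it is judged then, once.
The state is a dict: "clock": time; "q": joint angles; "qd": joint speeds; "joint_torque": joint torques, N m; "tool_pos": TCP position; "eef_rot": TCP orientation; "contact_force": force on the tool from outside, world axes, zero at the start; "moment": the same for the moment, N m; "opening": opening from 0.0 (shut) to 1.0 (fully open); "finger_force": force on a finger pad.
Only numpy, scipy, OpenCV 4.12 (cv2) and the standard library are available. Lean on these libraries where they do the work, as an engineer would, in place of code of your own. Each camera call takes 0.05 s, during which the arm holds its last target. There are 200 camera calls.

## Working session

There is one attempt and no reset: what is moved stays moved. The work goes in short steps, Python scripts to look and compute and a shell command to move; the robot and the scene stay as the last step left them, time stands still between calls to the robot, and variables do not carry over. Pictures are saved under pics/ and viewed, at most 11 in all, crops included, and the job is handed in when it is done.

```bash
ls; mkdir -p pics; python3 - <<'E'
from plant import r,optics
import cv2,numpy as np
s=r.get_state();print({k:np.round(v,3).tolist() for k,v in s.items()})
for n in("scene","top"):
    p,d=optics.snapshot(n);cv2.imwrite(f"pics/{n}0.png",p);np.save(f"pics/{n}0.npy",d)
for n in("scene","top","wrist"):print(n,optics.calibration(n))
E
```

```text
pics
{'clock': 0.0, 'q': [-1.123, 0.69, -0.195, 1.566, 0.157, 0.903, -0.215], 'qd': [-0.001, -0.001, -0.001, -0.0, -0.0, -0.001, -0.0], 'joint_torque': [0.001, -52.756, -1.266, -15.343, -0.053, 0.007, 0.0], 'tool_pos': [0.251, 0.572, 0.238], 'eef_rot': [0.205, 0.979, -0.001, -0.0], 'contact_force': [0.131, 0.719, -0.021], 'moment': [0.028, -0.01, 0.019], 'finger_force': 0.0, 'opening': 1.002}
scene {'vfov': 42.29205783889539, 'cx': 324.9022383190403, 'cy': 231.23527565395256, 'cam_to_world': array([[ 0.88890527,  0.36358001, -0.27867006,  0.11505053],
       [-0.45800862,  0.69384267, -0.55570717, -0.7563737 ],
       [-0.00869084,  0.62160432,  0.78328318,  1.23769077],
       [ 0.        ,  0.        ,  0.        ,  1.        ]])}
top {'vfov': 46.36780306832173, 'cx': 322.3722576933677, 'cy': 239.20069186401668, 'cam_to_world': array([[-0.01892023,  0.99424395, -0.10545611,  0.37334723],
       [-0.999567  , -0.01643258,  0.02440874,  0.04620699],
       [ 0.02253532,  0.10587226,  0.99412435,  1.33916165],
       [ 0.        ,  0.        ,  0.        ,  1.        ]])}
wrist {'vfov': 59.49466119792823, 'cx': 319.68478149931383, 'cy': 240.6988768035455, 'tool_from_camera': array([[-5.32263909e-04,  9.47348461e-01,  3.20204013e-01,
         8.36455491e-02],
       [ 9.99999758e-01,  6.47415897e-04, -2.53165701e-04,
        -9.47685945e-04],
       [-4.47141305e-04,  3.20203801e-01, -9.47348577e-01,
        -1.45618815e-01],
       [ 0.00000000e+00,  0.00000000e+00,  0.00000000e+00,
         1.00000000e+00]])}
```

View pics/scene0.png

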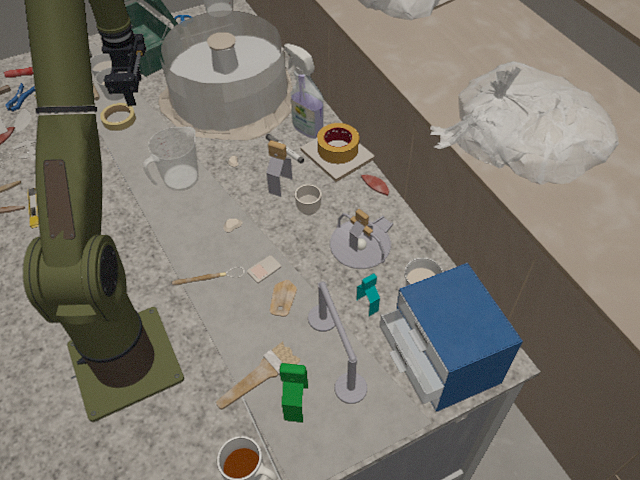

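View pics/top0.png

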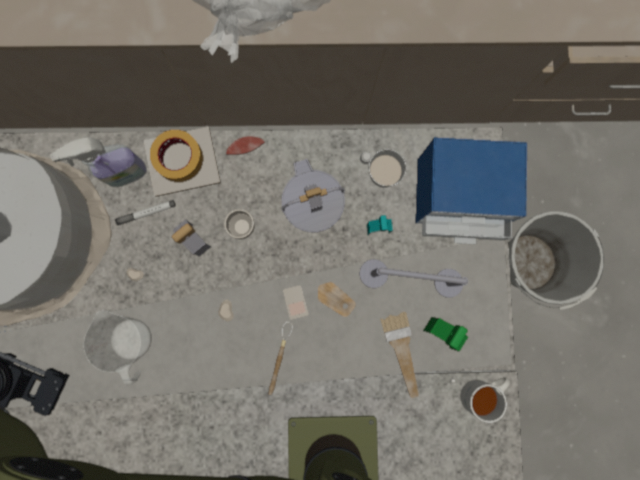

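The scene shows the dish with the stop at about (360,232). In the top view the dish is at (313,200) with its lip up at (304,163). The cup (smaller) is on the left at (239,223), the tub on the right at (386,170), and the rail runs from (372,272) to (450,283). A larger look-alike in the same colour stands at (190,238).

```bash
cat > h.py <<'E'
import numpy as np,cv2
from plant import r,optics
from scipy.spatial.transform import Rotation as R
def pose():
    s=r.get_state();T=np.eye(4);T[:3,:3]=R.from_quat(s["eef_rot"]).as_matrix();T[:3,3]=s["tool_pos"];return T
def camT(n,T=None):
    c=optics.calibration(n);return c,(c["cam_to_world"] if n!="wrist" else T@c["tool_from_camera"])
def cloud(n,d,T=None):
    c,M=camT(n,T);f=240/np.tan(np.radians(c["vfov"]/2));v,u=np.mgrid[:480,:640]
    P=np.stack([(u-c["cx"])/f*d,-(v-c["cy"])/f*d,-d],-1)@M[:3,:3].T+M[:3,3];P[d==0]=np.nan;return P
def ray(n,u,v,T=None):
    c,M=camT(n,T);f=240/np.tan(np.radians(c["vfov"]/2))
    w=M[:3,:3]@np.array([(u-c["cx"])/f,-(v-c["cy"])/f,-1]);return M[:3,3],w/np.linalg.norm(w)
def tri(rays):
    A=sum(np.eye(3)-np.outer(w,w) for o,w in rays);b=sum((np.eye(3)-np.outer(w,w))@o for o,w in rays);return np.linalg.solve(A,b)
E
python3 - <<'E'
from h import *
for n,bx in(("top",dict(dish=(270,150,355,240),left=(220,205,260,245),right=(365,145,408,190),rail=(355,258,470,300))),("scene",dict(dish=(325,200,400,270),rail=(300,275,370,405)))):
    P=cloud(n,np.load(f"pics/{n}0.npy"))
    for k,(a,b,c,d) in bx.items():
        Q=P[b:d,a:c].reshape(-1,3);Q=Q[~np.isnan(Q[:,0])]
        print(n,k,len(Q),"z hist",np.histogram(Q[:,2],bins=np.arange(-.01,.17,.01))[0])
        for lo,hi in((.012,.03),(.05,.075),(.075,.1),(.1,.135),(.135,.16)):
            q=Q[(Q[:,2]>lo)&(Q[:,2]<hi)]
            if len(q)>4:print("  ",lo,len(q),"mid",np.round((np.percentile(q,3,0)+np.percentile(q,97,0))/2,3),"mean",q.mean(0).round(3),"ext",np.round(np.ptp(q,axis=0),3),"dir",np.linalg.svd(q[:,:2]-q[:,:2].mean(0),full_matrices=False)[2][0].round(3))
a=cv2.resize(cv2.imread("pics/top0.png")[140:300,210:480],None,fx=2.9,fy=2.9,interpolation=2)
cv2.imwrite("pics/c1.png",a[:600,:800])
E
```

```text
top dish 7620 z hist [2553 2157 2136  198   16   14   21   23   61  205  106   10   12   35
   71    0    0]
   0.012 1925 mid [0.617 0.034 0.018] mean [0.613 0.037 0.016] ext [0.175 0.151 0.017] dir [-0.962 -0.272]
   0.05 62 mid [0.605 0.034 0.064] mean [0.601 0.035 0.065] ext [0.058 0.145 0.024] dir [ 0.272 -0.962]
   0.075 354 mid [0.606 0.035 0.086] mean [0.602 0.035 0.087] ext [0.058 0.122 0.024] dir [ 0.282 -0.959]
   0.1 122 mid [0.606 0.035 0.12 ] mean [0.605 0.034 0.127] ext [0.022 0.033 0.033] dir [-0.306  0.952]
   0.135 6 mid [0.607 0.036 0.136] mean [0.607 0.035 0.136] ext [0.009 0.011 0.002] dir [-0.605  0.796]
top left 1595 z hist [514 582 147  85  38  39  95  95   0   0   0   0   0   0   0   0   0]
   0.012 212 mid [0.55  0.208 0.02 ] mean [0.554 0.212 0.019] ext [0.062 0.062 0.018] dir [-0.754  0.657]
   0.05 190 mid [0.548 0.206 0.058] mean [0.55  0.207 0.06 ] ext [0.067 0.067 0.017] dir [-0.714 -0.7  ]
top right 1926 z hist [426 300  17 190 672  80  91 148   2   0   0   0   0   0   0   0   0]
   0.012 203 mid [ 0.679 -0.131  0.023] mean [ 0.683 -0.127  0.027] ext 
[... 1407 characters left out ...]
1 0.027 0.005] dir [ 0.236 -0.972]
scene rail 9075 z hist [1320 5150 1125   72   67   51   49   66   69   54   76   78   99   41
   41  376  279]
   0.012 947 mid [ 0.452 -0.198  0.018] mean [ 0.415 -0.212  0.016] ext [0.23  0.309 0.018] dir [0.182 0.983]
   0.05 150 mid [ 0.431 -0.194  0.062] mean [ 0.45  -0.171  0.064] ext [0.213 0.202 0.025] dir [-0.519 -0.855]
   0.075 164 mid [ 0.412 -0.202  0.088] mean [ 0.438 -0.189  0.088] ext [0.254 0.197 0.025] dir [-0.621 -0.784]
   0.1 244 mid [ 0.416 -0.199  0.117] mean [ 0.424 -0.208  0.115] ext [0.255 0.191 0.035] dir [-0.703 -0.711]
   0.135 670 mid [ 0.368 -0.197  0.147] mean [ 0.411 -0.207  0.149] ext [0.144 0.196 0.024] dir [-0.289 -0.957]
```

View pics/c1.png

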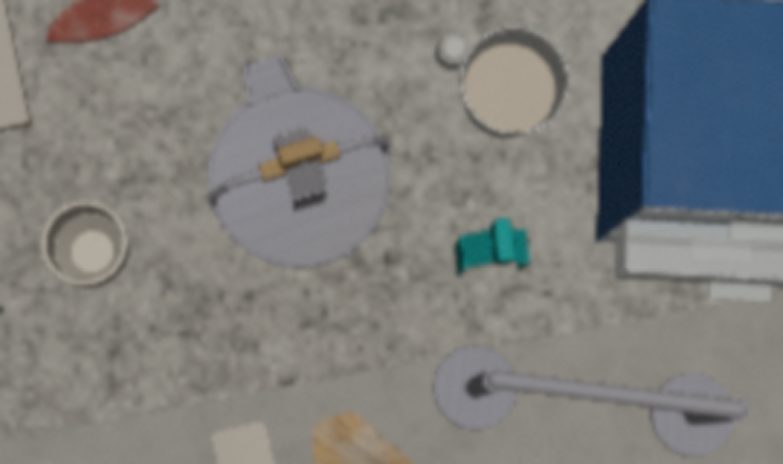

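```bash
cat >> h.py <<'E'
def go(x,y,z,yaw,T=None):
    "tool-frame shift in full-scale units to reach TCP xyz; turn (tool z, full-scale) for tool-y yaw in deg; also tilt error"
    T=pose() if T is None else T; s=T[:3,:3].T@(np.array([x,y,z])-T[:3,3])/.025
    cy=np.degrees(np.arctan2(T[1,1],T[0,1])); dy=(yaw-cy+90)%180-90
    c,s2=np.cos(np.radians(yaw)),np.sin(np.radians(yaw))
    if abs(((yaw-cy+180)%360)-180)>90:c,s2=-c,-s2
    G=np.array([[-s2,c,0],[c,s2,0],[0,0,-1.]]).T
    rv=R.from_matrix(T[:3,:3].T@G).as_rotvec()/np.pi
    print("TCP",T[:3,3].round(4),"yaw %.2f"%cy,"shift",s.round(2),"turn",rv.round(4))
E
python3 -m pendant '[[0,0,-0.4,0,0,0.035],[0,0,-0.4,0,0,0.035],[0,0,-0.4,0,0,0.035],[0,0,-0.4,0,0,0.035],[0,0,-0.4,0,0,0.035]]' 1 10
python3 -m pendant '[[0,0,-0.2,0,0,0.035],[0,0,0,0,0,0.035],[0,0,0,0,0,0.035]]'
python3 - <<'E'
from h import *
go(.606,.034,.24,16)
P=cloud("top",np.load("pics/top0.npy"))
Q=P[135:245,415:530].reshape(-1,3);Q=Q[Q[:,2]>.05];print("cabinet",Q.min(0),Q.max(0))
Q=P[225:255,175:210].reshape(-1,3);Q=Q[Q[:,2]>.03];print("lookalike",Q.mean(0),Q.max(0))
E
```

```text
clock: 0.52
tool_pos: [0.2511, 0.5719, 0.2887]
eef_rot: [0.466, 0.885, -0.001, -0.0]
contact_force: [-0.3, 0.0, 0.4]
opening: 1.002
finger_force: 0.0
clock: 0.77
tool_pos: [0.2512, 0.5722, 0.2938]
eef_rot: [0.605, 0.796, 0.0, -0.0]
contact_force: [-0.0, -0.1, -0.6]
opening: 1.002
finger_force: 0.0
TCP [0.2512 0.5722 0.2938] yaw 15.58 shift [-24.55   7.89   2.15] turn [-0.     -0.     -0.0023]
cabinet [ 0.49150125 -0.42003018  0.05003924] [ 0.71006419 -0.20990309  0.19410057]
lookalike [0.50863608 0.30709587 0.11030273] [0.5449558  0.3469302  0.16139073]
```

```bash
for i in 1 2 3 4; do python3 -m pendant '[[-1,0.32,0,0,0,0],[-1,0.32,0,0,0,0],[-1,0.32,0,0,0,0],[-1,0.32,0,0,0,0],[-1,0.32,0,0,0,0]]' | sed -n 1,2p; done
python3 -m pendant '[[0,0,0,0,0,0]]' >/dev/null
python3 - <<'E'
from h import *
T=pose();p,d=optics.snapshot("wrist");cv2.imwrite("pics/w1.png",p);np.savez("pics/w1.npz",d=d,T=T)
go(.606,.034,.24,16)
E
```

```text
clock: 1.18
tool_pos: [0.3243, 0.4617, 0.2933]
clock: 1.6
tool_pos: [0.397, 0.3524, 0.2934]
clock: 2.02
tool_pos: [0.4697, 0.2432, 0.2934]
clock: 2.43
tool_pos: [0.5423, 0.134, 0.2934]
TCP [0.5432 0.1318 0.2933] yaw 15.55 shift [-4.44  1.37  2.14] turn [-0.0001  0.0006 -0.0025]
```

View pics/w1.png

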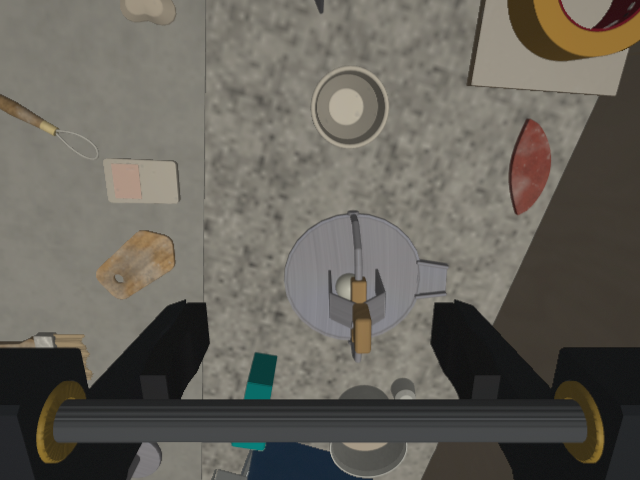

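The wrist view shows the dish centre near (352,275) with the lip right at (430,278). The stop's grip is at (362,330), the ball at (345,285) and the cup at (350,107).

```bash
cat >> h.py <<'E'
def circ(q):
    A=np.c_[2*q[:,:2],np.ones(len(q))];c=np.linalg.lstsq(A,(q[:,:2]**2).sum(1),rcond=None)[0];return c[:2],np.sqrt(c[2]+c[:2]@c[:2])
def rect(q):
    (c,s,a)=cv2.minAreaRect((q[:,:2]*1000).astype(np.float32));return np.round(c,1),np.round(s,1),round(a,1)
E
python3 - <<'E'
from h import *
z=np.load("pics/w1.npz");P=cloud("wrist",z["d"],z["T"]);Pw=P[60:375,240:460].reshape(-1,3);Pw=Pw[~np.isnan(Pw[:,0])]
Pt=cloud("top",np.load("pics/top0.npy"))[140:250,215:360].reshape(-1,3)
for n,Q in(("w",Pw),("t",Pt)):
    near=np.hypot(*(Q[:,:2]-[.606,.034]).T)
    s=Q[(near<.05)&(Q[:,2]>.122)];print(n,"stop top",len(s),rect(s) if len(s)>5 else "",np.percentile(s[:,2],[50,95]).round(4),s.mean(0).round(4))
    g=Q[(near<.05)&(Q[:,2]>.084)&(Q[:,2]<.096)];print(n,"dish grip",len(g),rect(g),np.median(g[:,2]).round(4))
    b=Q[(near<.08)&(Q[:,2]>.035)&(Q[:,2]<.096)&(near>.038)];print(n,"bail",rect(b))
    c=Q[(np.hypot(*(Q[:,:2]-[.549,.207]).T)<.05)&(Q[:,2]>.057)];print(n,"cup",circ(c),np.median(c[:,2]))
    d=Q[(near<.079)&(near>.07)&(Q[:,2]>.013)&(Q[:,2]<.024)];print(n,"dish rim",circ(d))
    l=Q[(near>.084)&(near<.125)&(Q[:,2]>.006)&(Q[:,2]<.03)&(Q[:,0]>.65)];v=l.mean(0)[:2]-circ(d)[0];print(n,"lip",len(l),np.degrees(np.arctan2(v[1],v[0])))
E
```

```text
w stop top 668 (array([607.1,  35.6]), array([14.1, 34. ]), 15.5) [0.1319 0.1332] [0.6061 0.0377 0.1311]
w dish grip 1132 (array([608. ,  34.5]), array([38.5, 99.5]), 16.0) 0.09
w bail (array([606.7,  37.2]), array([  7. , 151.3]), 16.8)
w cup (array([0.54928731, 0.2068618 ]), np.float64(0.03170220699538263)) 0.06112215691464051
w dish rim (array([0.60675725, 0.03520401]), np.float64(0.07296214031499039))
w lip 667 16.964568894626066
t stop top 104 (array([606.8,  34.7]), array([14.8, 33.3]), 16.7) [0.1314 0.1351] [0.6058 0.0341 0.1311]
t dish grip 208 (array([605.1,  34.8]), array([93.3, 42.5]), 85.2) 0.0897
t bail (array([606.2,  34.7]), array([  7.5, 152.4]), 17.2)
t cup (array([0.54821892, 0.20601078]), np.float64(0.031840175252597906)) 0.06094533863869922
t dish rim (array([0.60638008, 0.03448388]), np.float64(0.07308130371503811))
t lip 131 14.901729700392751
```

```bash
python3 -m pendant '[[-0.9,0.28,0,0,0,-0.0035],[-0.9,0.28,0,0,0,0],[-0.9,0.28,0,0,0,0],[-0.9,0.28,0,0,0,0],[-0.82,0.26,0,0,0,0]]' | sed -n 1,2p
python3 -m pendant '[[0,0,0.7,0,0,0],[0,0,0.9,0,0,0],[0,0,0.9,0,0,0],[0,0,0.5,0,0,0],[0,0,0,0,0,0]]'| sed -n 1,2p
python3 -c "
from h import *
go(.6068,.0352,.106,16.3)"
```

```text
clock: 2.98
tool_pos: [0.6063, 0.0394, 0.2934]
clock: 3.4
tool_pos: [0.6036, 0.0406, 0.2155]
TCP [0.6036 0.0406 0.2155] yaw 16.65 shift [-0.25  0.09  4.38] turn [-0.0021 -0.0008  0.0019]
```

```bash
python3 -m pendant '[[-0.25,0.09,0.8,-0.002,0,0.002],[0,0,0.8,0,0,0],[0,0,0.8,0,0,0],[0,0,0.8,0,0,0],[0,0,0,0,0,0]]' | sed -n 1,2p
python3 -c "
from h import *
go(.6068,.0352,.106,16.3)"
```

```text
clock: 3.82
tool_pos: [0.6084, 0.0349, 0.1361]
TCP [0.6084 0.0349 0.1361] yaw 16.25 shift [ 0.03 -0.06  1.2 ] turn [ 0.0002 -0.0006 -0.0003]
```

```bash
python3 -m pendant '[[0.03,-0.06,0.6,0,0,0],[0,0,0.6,0,0,0],[0,0,0,0,0,0],[0,0,0,0,0,0]]' | sed -n 1,4p
python3 -c "
from h import *
go(.6068,.0352,.106,16.3)"
for i in 1 2; do python3 -m pendant '[[0,0,0,0,0,0],[0,0,0,0,0,0],[0,0,0,0,0,0],[0,0,0,0,0,0],[0,0,0,0,0,0]]' -1 12; done
python3 -c "
from h import *
go(.6068,.0352,.106,16.3)"
```

```text
clock: 4.15
tool_pos: [0.6094, 0.0348, 0.1096]
eef_rot: [0.6, 0.8, 0.003, 0.002]
contact_force: [-0.7, -0.6, 0.6]
TCP [0.6094 0.0348 0.1096] yaw 16.20 shift [ 0.05 -0.1   0.14] turn [ 0.0021 -0.0001 -0.0005]
clock: 4.57
tool_pos: [0.6095, 0.0341, 0.1092]
eef_rot: [0.601, 0.799, 0.003, 0.002]
contact_force: [0.6, 0.0, 0.3]
opening: 0.645
finger_force: 0.0
clock: 4.98
tool_pos: [0.6092, 0.034, 0.1086]
eef_rot: [0.601, 0.799, 0.002, 0.002]
contact_force: [-0.2, 0.3, -0.3]
opening: 0.264
finger_force: 0.0
TCP [0.6092 0.034  0.1086] yaw 16.16 shift [ 0.07 -0.08  0.1 ] turn [ 0.002  -0.     -0.0008]
```

```bash
python3 -m pendant '[[0,-0.09,0,0,0,0],[0,0,0,0,0,0],[0,0,0,0,0,0],[0,0,0,0,0,0],[0,0,0,0,0,0]]' - 15
python3 -c "
from h import *
go(.6068,.0352,.106,16.3)"
python3 -m pendant '[[0,0,-0.1,0,0,0],[0,0,-0.2,0,0,0],[0,0,-0.3,0,0,0],[0,0,-0.4,0,0,0]]' -1 30
python3 -m pendant '[[0,0,-0.7,0,0,0],[0,0,-0.7,0,0,0],[0,0,-0.7,0,0,0],[0,0,-0.7,0,0,0],[0,0,-0.7,0,0,0]]'
python3 - <<'E'
from h import *
T=pose();p,d=optics.snapshot("wrist");cv2.imwrite("pics/w2.png",p);np.savez("pics/w2.npz",d=d,T=T)
p,d=optics.snapshot("scene");cv2.imwrite("pics/s2.png",p)
go(.6068,.0352,.106,16.3)
E
```

```text
clock: 5.4
tool_pos: [0.6076, 0.0336, 0.1089]
eef_rot: [0.601, 0.8, 0.003, 0.002]
contact_force: [1.6, -0.1, 1.1]
opening: 0.157
finger_force: 15.0
TCP [0.6076 0.0336 0.1089] yaw 16.17 shift [ 0.07 -0.01  0.12] turn [ 0.0024  0.     -0.0007]
clock: 5.73
tool_pos: [0.606, 0.0333, 0.1339]
eef_rot: [0.601, 0.799, 0.002, 0.001]
contact_force: [-0.1, 0.5, -0.4]
opening: 0.155
finger_force: 30.0
clock: 6.15
tool_pos: [0.6061, 0.0331, 0.2231]
eef_rot: [0.601, 0.799, 0.003, 0.002]
contact_force: [0.6, -0.4, -0.8]
opening: 0.155
finger_force: 30.0
TCP [0.6083 0.0332 0.2248] yaw 16.14 shift [ 0.1  -0.1   4.75] turn [ 0.0041  0.0004 -0.0009]
```

View pics/w2.png

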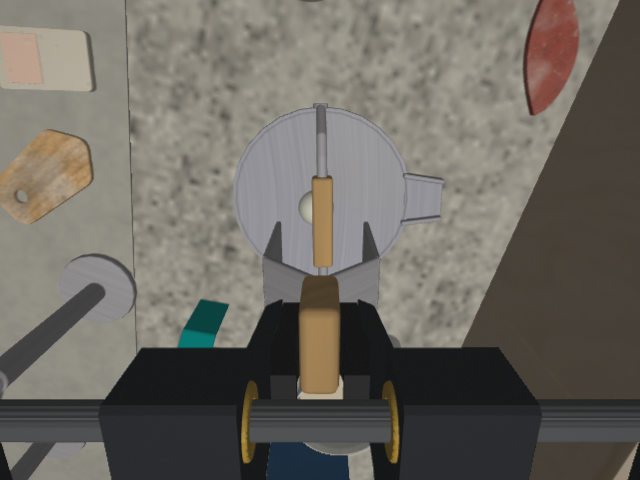

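The stop is held in the gripper, grip at (320,330). The dish is undisturbed, with the ball at (312,207) and the lip at (425,198). Next I fit the rail.

```bash
python3 -m pendant '[[0,0,-0.7,0,0,0.034],[0,0,-0.7,0,0,0.034],[0,0,-0.7,0,0,0.034],[0,0,-0.7,0,0,0.033],[0,0,0,0,0,0]]' | sed -n 1,2p
python3 - <<'E'
from h import *
for n,(a,b,c,d) in(("top",(355,258,470,300)),("scene",(300,275,370,405))):
    Q=cloud(n,np.load(f"pics/{n}0.npy"))[b:d,a:c].reshape(-1,3)
    Q=Q[(Q[:,2]>.138)&(abs(Q[:,1]+.194)<.07)&(abs(Q[:,0]-.417)<.05)]
    m=Q.mean(0);w=np.linalg.svd(Q-m,full_matrices=False)[2][0];w*=np.sign(w[1]);print(n,len(Q),m.round(4),w.round(3),rect(Q),"at y=-.194",(m+w*(-.194-m[1])/w[1]).round(4),np.percentile(Q[:,2],[50,98]).round(4),np.degrees(np.arctan2(w[1],w[0])))
go(.417,-.194,.29,-8.2)
E
```

```text
clock: 6.67
tool_pos: [0.6075, 0.0331, 0.2938]
top 434 [ 0.4177 -0.1942  0.1492] [ 0.143  0.99  -0.002] (array([ 417.9, -194.7]), array([140.8,  14.1]), 81.9) at y=-.194 [ 0.4177 -0.194   0.1492] [0.1493 0.1546] 81.77597654461002
scene 435 [ 0.4179 -0.1965  0.1495] [0.142 0.99  0.   ] (array([ 419.2, -194.4]), array([140.8,  14.9]), 81.9) at y=-.194 [ 0.4183 -0.194   0.1495] [0.1497 0.1541] 81.85290911895353
TCP [0.6075 0.0331 0.2938] yaw -8.29 shift [-10.09  -6.23   0.05] turn [ 0.0035 -0.0011 -0.0005]
```

```bash
for i in 1 2; do python3 -m pendant '[[-1,-0.62,0,0,0,0],[-1,-0.62,0,0,0,0],[-1,-0.62,0,0,0,0],[-1,-0.62,0,0,0,0],[-1,-0.62,0,0,0,0]]' | sed -n 1,2p;done
python3 -m pendant '[[0,0,0,0.003,0,0],[0,0,0,0,0,0],[0,0,0,0,0,0]]'
python3 - <<'E'
from h import *
go(.418,-.194,.27,-8.2)
T=pose();p,d=optics.snapshot("wrist");cv2.imwrite("pics/w3.png",p);np.savez("pics/w3.npz",d=d,T=T)
P=cloud("wrist",d,T);np.set_printoptions(suppress=True)
Q=P[np.isfinite(P[...,0])&(P[...,2]>.14)&(P[...,2]<.158)&(abs(P[...,0]-.418)<.035)&(abs(P[...,1]+.16)<.055)]
print(len(Q));print(rect(Q))
p,d=optics.snapshot("scene");cv2.imwrite("pics/s3.png",cv2.resize(p[200:420,230:520],None,fx=2.7,fy=2.7))
E
```

```text
clock: 7.08
tool_pos: [0.5096, -0.0804, 0.289]
clock: 7.5
tool_pos: [0.4152, -0.193, 0.2885]
clock: 7.75
tool_pos: [0.4173, -0.1917, 0.2889]
eef_rot: [0.755, 0.656, -0.0, -0.003]
contact_force: [-0.5, -0.1, 0.5]
opening: 0.156
finger_force: 30.0
TCP [ 0.4173 -0.1917  0.2889] yaw -8.00 shift [-0.09  0.05  0.75] turn [-0.0014 -0.0011  0.0011]
3373
(array([ 424.7, -160. ]), array([112.2,  17.8]), 82.8)
```

View pics/w3.png

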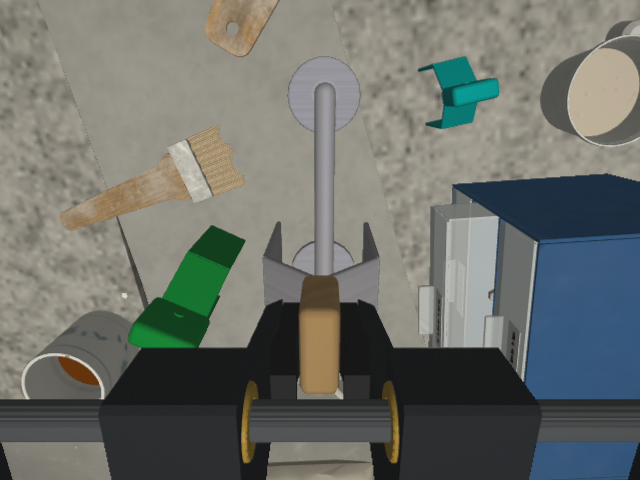

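View pics/s3.png

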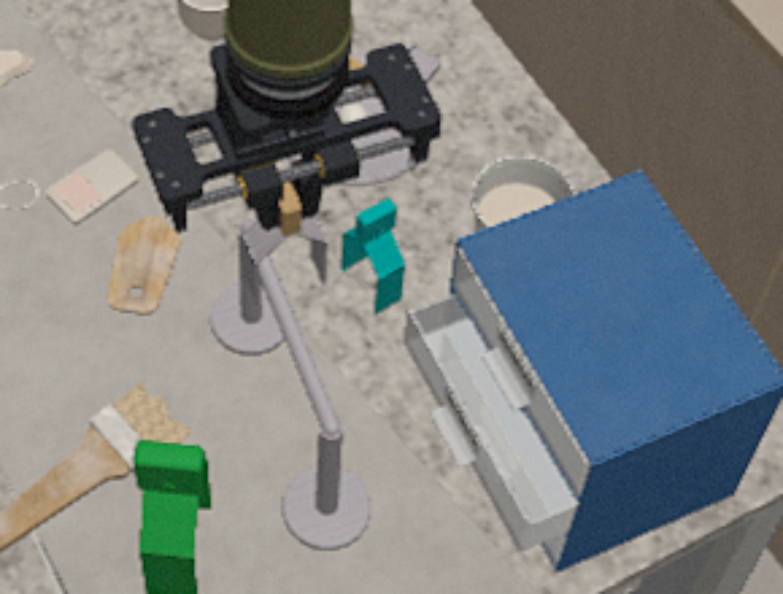

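The bar runs down the middle (column 324) between the stop's legs (264 and 378), so it is aligned. Lowering now.

```bash
python3 -m pendant '[[-0.09,0,0.6,0,0,0],[0,0,0.7,0,0,0],[0,0,0.7,0,0,0],[0,0,0.7,0,0,0],[0,0,0.7,0,0,0]]' | sed -n 1,4p
python3 -m pendant '[[0,0,0.5,0,0,0],[0,0,0.4,0,0,0],[0,0,0.2,0,0,0],[0,0,0,0,0,0],[0,0,0,0,0,0]]' | sed -n 1,4p
python3 -c "
from h import *
go(.418,-.194,.1644,-8.2)"
```

```text
clock: 8.27
tool_pos: [0.4174, -0.1932, 0.2036]
eef_rot: [0.754, 0.656, 0.0, -0.002]
contact_force: [0.6, 0.2, -1.7]
clock: 8.68
tool_pos: [0.4169, -0.1938, 0.1771]
eef_rot: [0.755, 0.656, -0.0, -0.002]
contact_force: [0.6, -1.4, -0.8]
TCP [ 0.4169 -0.1938  0.1771] yaw -8.05 shift [-0.    0.05  0.51] turn [-0.0012 -0.0009  0.0008]
```

```bash
python3 -m pendant '[[0,0.04,0.2,0,0,0],[0,0,0.16,0,0,0],[0,0,0.06,0,0,0],[0,0,0.04,0,0,0],[0,0,0,0,0,0]]' | sed -n 1,4p
python3 -m pendant '[[0,0,0.04,0,0,0],[0,0,0,0,0,0],[0,0,0,0,0,0]]' | sed -n 1,4p
python3 -c "
from h import *
go(.418,-.194,.1644,-8.2)"
```

```text
clock: 9.1
tool_pos: [0.4173, -0.1944, 0.1655]
eef_rot: [0.756, 0.655, -0.0, -0.002]
contact_force: [-0.2, 0.5, 0.1]
clock: 9.35
tool_pos: [0.4177, -0.1946, 0.1647]
eef_rot: [0.756, 0.655, -0.0, -0.002]
contact_force: [0.7, 0.9, -0.5]
TCP [ 0.4177 -0.1946  0.1647] yaw -8.14 shift [0.02 0.01 0.01] turn [-0.0009 -0.0008  0.0003]
```

```bash
for i in 1 2; do python3 -m pendant '[[0,0,0.04,0,0,0],[0,0,0,0,0,0],[0,0,0,0,0,0]]' | sed -n 2,4p; done
```

```text
tool_pos: [0.4184, -0.1947, 0.1639]
eef_rot: [0.755, 0.655, 0.0, -0.001]
contact_force: [2.1, 0.0, 2.3]
tool_pos: [0.4189, -0.1949, 0.1633]
eef_rot: [0.755, 0.655, 0.001, -0.001]
contact_force: [1.6, -0.2, 7.2]
```

```bash
for i in 1 2; do python3 -m pendant '[[0,0,0,0,0,0],[0,0,0,0,0,0],[0,0,0,0,0,0]]' 0 10| sed -n 2,6p;done
python3 -m pendant '[[0,0,-0.2,0,0,0],[0,0,-0.4,0,0,0],[0,0,-0.6,0,0,0],[0,0,-0.8,0,0,0],[0,0,-0.9,0,0,0]]' |sed -n 1,4p
python3 -m pendant '[[0,0,-0.9,0,0,0],[0,0,-0.6,0,0,0],[0,0,0,0,0,0]]' |sed -n 1,4p
python3 - <<'E'
from h import *
T=pose();p,d=optics.snapshot("wrist");cv2.imwrite("pics/w4.png",p)
P=cloud("wrist",d,T)
Q=P[np.isfinite(P[...,0])&(P[...,2]>.177)&(P[...,2]<.2)&(abs(P[...,0]-.418)<.035)&(abs(P[...,1]+.19)<.055)]
print(len(Q),rect(Q),np.median(Q[:,2]))
go(.6068,.0352,.28,16.3)
E
```

```text
tool_pos: [0.4164, -0.1941, 0.1623]
eef_rot: [0.756, 0.655, -0.001, -0.003]
contact_force: [-0.1, 0.1, 0.7]
opening: 0.356
finger_force: 0.0
tool_pos: [0.4171, -0.1943, 0.1625]
eef_rot: [0.756, 0.655, -0.0, -0.003]
contact_force: [-0.4, -0.2, 0.2]
opening: 0.499
finger_force: 0.0
clock: 10.77
tool_pos: [0.4169, -0.1944, 0.2357]
eef_rot: [0.756, 0.655, -0.001, -0.003]
contact_force: [-0.4, -1.0, 0.5]
clock: 11.02
tool_pos: [0.4192, -0.1956, 0.2756]
eef_rot: [0.756, 0.655, 0.001, 0.0]
contact_force: [0.9, -0.9, -0.2]
1340 (array([ 418.1, -193.5]), array([34.4, 14. ]), 81.8) 0.1869768579970943
TCP [ 0.4185 -0.1951  0.2741] yaw -8.14 shift [10.19  6.15 -0.22] turn [ 1.000e-04 -6.000e-04 -1.358e-01]
```

View pics/w4.png

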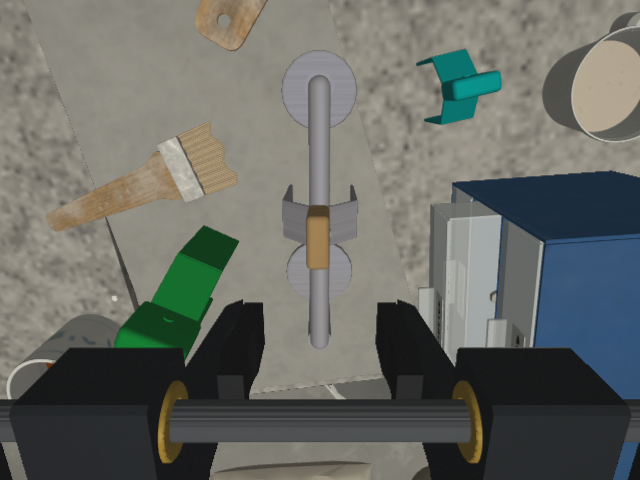

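The stop hangs astride the bar at (318,237), centred, with its top at z 0.187 as expected. Returning to the dish.

```bash
for i in 1 2; do python3 -m pendant '[[1,0.61,0,0,0,0],[1,0.61,0,0,0,0],[1,0.61,0,0,0,0],[1,0.61,0,0,0,0],[1,0.61,0,0,0,0]]' | sed -n 1,2p;done
python3 -m pendant '[[0,0,0.4,0,0,-0.034],[0,0,0.4,0,0,-0.034],[0,0,0.4,0,0,-0.034],[0,0,0.4,0,0,-0.034],[0,0,0,0,0,0]]' |sed -n 1,2p
python3 - <<'E'
from h import *
go(.6068,.0352,.066,16.3)
T=pose();p,d=optics.snapshot("wrist");cv2.imwrite("pics/w5.png",p)
Q=cloud("wrist",d,T);Q=Q[:,200:480].reshape(-1,3);Q=Q[np.isfinite(Q[:,0])]
near=np.hypot(*(Q[:,:2]-[.6068,.0352]).T)
g=Q[(near<.06)&(Q[:,2]>.085)&(Q[:,2]<.1)];print("grip",rect(g),np.median(g[:,2]))
d=Q[(near<.079)&(near>.07)&(Q[:,2]>.013)&(Q[:,2]<.024)];print("rim",circ(d))
b=Q[(near<.03)&(Q[:,2]>.026)&(Q[:,2]<.045)];print("ball",len(b),b.mean(0) if len(b) else 0)
E
```

```text
clock: 11.48
tool_pos: [0.5108, -0.0805, 0.2715]
clock: 11.9
tool_pos: [0.6039, 0.0324, 0.2712]
clock: 12.32
tool_pos: [0.6017, 0.0311, 0.2294]
TCP [0.6017 0.0311 0.2294] yaw 16.51 shift [0.06 0.3  6.53] turn [-0.0028 -0.0018  0.0012]
grip (array([607.1,  36.6]), array([ 13.9, 110.2]), 16.6) 0.09116518089051506
rim (array([0.60746197, 0.03553777]), np.float64(0.07287852654604214))
ball 328 [0.59664467 0.02850583 0.03249858]
```

```bash
python3 -m pendant '[[0.04,0.22,0.6,-0.0028,-0.0018,0],[0,0,0.9,0,0,0],[0,0,0.9,0,0,0],[0,0,0.9,0,0,0],[0,0,0.9,0,0,0]]' | sed -n 1,2p
python3 -m pendant '[[0,0,0.5,0,0,0],[0,0,0.3,0,0,0],[0,0,0,0,0,0],[0,0,0,0,0,0]]' |sed -n 1,4p
python3 -c "
from h import *
go(.6072,.0354,.066,16.4)"
```

```text
clock: 12.78
tool_pos: [0.6097, 0.0338, 0.127]
clock: 13.12
tool_pos: [0.6102, 0.0338, 0.1083]
eef_rot: [0.6, 0.8, 0.002, 0.003]
contact_force: [0.3, -0.2, -0.6]
TCP [0.6102 0.0338 0.1083] yaw 16.29 shift [ 0.1  -0.11  1.69] turn [ 0.0023  0.0006 -0.0006]
```

```bash
python3 -m pendant '[[0.05,-0.1,0.6,0,0,0],[0,0,0.6,0,0,0],[0,0,0.4,0,0,0],[0,0,0,0,0,0],[0,0,0,0,0,0]]' | sed -n 1,4p
python3 -c "
from h import *
go(.6072,.0354,.066,16.4)"
python3 -m pendant '[[0,0,0,0,0,0],[0,0,0,0,0,0]]' |sed -n 2,4p
python3 -c "
from h import *
go(.6072,.0354,.066,16.4)"
```

```text
clock: 13.53
tool_pos: [0.6075, 0.0343, 0.0682]
eef_rot: [0.6, 0.8, 0.002, 0.003]
contact_force: [-0.2, -1.4, 0.0]
TCP [0.6075 0.0343 0.0682] yaw 16.33 shift [ 0.04 -0.    0.09] turn [ 0.0023  0.0006 -0.0004]
tool_pos: [0.608, 0.0343, 0.0687]
eef_rot: [0.599, 0.8, 0.003, 0.003]
contact_force: [0.2, -0.2, 0.0]
TCP [0.608  0.0343 0.0687] yaw 16.33 shift [ 0.05 -0.02  0.11] turn [ 0.0027  0.0007 -0.0004]
```

```bash
python3 -m pendant '[[0.04,0,0.1,0.0026,0.0006,0],[0,0,0,0,0,0],[0,0,0,0,0,0]]' -0.4 8 | sed -n 2,4p
python3 -c "
from h import *
go(.6072,.0354,.066,16.4)"
python3 -m pendant '[[0,0,0,0,0,0],[0,0,0,0,0,0]]' |sed -n 2,6p
python3 -c "
from h import *
go(.6072,.0354,.066,16.4)"
```

```text
tool_pos: [0.6071, 0.0355, 0.0653]
eef_rot: [0.599, 0.8, -0.0, -0.001]
contact_force: [0.0, -1.0, 0.3]
TCP [0.6071 0.0355 0.0653] yaw 16.35 shift [-0.    0.   -0.03] turn [-0.0004 -0.0001 -0.0003]
tool_pos: [0.6069, 0.0353, 0.0652]
eef_rot: [0.599, 0.8, -0.001, -0.001]
contact_force: [-0.3, -0.2, 1.0]
opening: 0.297
finger_force: 0.0
TCP [0.6069 0.0353 0.0652] yaw 16.34 shift [ 0.    0.01 -0.03] turn [-0.0005 -0.     -0.0003]
```

Spot on. Grip gently, then firm up.

```bash
python3 -m pendant '[[0,0,0,0,0,0],[0,0,0,0,0,0],[0,0,0,0,0,0],[0,0,0,0,0,0],[0,0,0,0,0,0]]' -1 6 | sed -n 1,6p
python3 -m pendant '[[0,0,0,0,0,0],[0,0,0,0,0,0]]' -1 25 | sed -n 2,6p
python3 -m pendant '[[0,0,0,0,0,0],[0,0,0,0,0,0]]' -1 50 | sed -n 2,6p
python3 -c "
from h import *
go(.6072,.0354,.066,16.4)"
```

```text
clock: 14.53
tool_pos: [0.6073, 0.0354, 0.0652]
eef_rot: [0.599, 0.8, -0.0, -0.0]
contact_force: [1.0, 0.6, -1.1]
opening: 0.156
finger_force: 6.0
tool_pos: [0.6072, 0.0353, 0.0653]
eef_rot: [0.599, 0.8, -0.0, -0.0]
contact_force: [2.4, 0.4, -1.2]
opening: 0.152
finger_force: 25.0
tool_pos: [0.6071, 0.0353, 0.0653]
eef_rot: [0.599, 0.8, -0.0, -0.0]
contact_force: [1.8, -0.3, -0.7]
opening: 0.145
finger_force: 50.0
TCP [0.6071 0.0353 0.0653] yaw 16.34 shift [ 0.    0.   -0.03] turn [-0.0004 -0.     -0.0003]
```

Lift gently (~60 mm).

```bash
python3 -m pendant '[[0,0,-0.03,0,0,0],[0,0,-0.06,0,0,0],[0,0,-0.1,0,0,0],[0,0,-0.14,0,0,0],[0,0,-0.18,0,0,0]]' | sed -n 2,4p
for i in 1 2; do python3 -m pendant '[[0,0,-0.18,0,0,0],[0,0,-0.18,0,0,0],[0,0,-0.18,0,0,0],[0,0,-0.18,0,0,0],[0,0,-0.18,0,0,0]]' | sed -n 2,4p;done
python3 -m pendant '[[0,0,-0.14,0,0,0],[0,0,-0.1,0,0,0],[0,0,-0.06,0,0,0],[0,0,-0.03,0,0,0],[0,0,0,0,0,0]]'
cat > look.py <<'E'
import sys
from h import *
T=pose();p,d=optics.snapshot("wrist");cv2.imwrite(f"pics/{sys.argv[1]}.png",p)
go(.6072,.0354,T[2,3],float(sys.argv[2]),T)
Q=cloud("wrist",d,T).reshape(-1,3)
Q=Q[np.isfinite(Q[:,0])]
Z=T[2,3]-.066;h=Q[:,2]-Z;near=np.hypot(*(Q[:,:2]-T[:2,3]).T)
f=(near<.07)&(near>.02)&(h>.004)&(h<.024);q=Q[f]
# level: rim plane
rm=Q[(near<.081)&(near>.068)&(h>.012)&(h<.026)];A=np.c_[rm[:,:2]-T[:2,3],np.ones(len(rm))]
for _ in range(3):
    s=np.linalg.lstsq(A,rm[:,2],rcond=None)[0];k=abs(A@s-rm[:,2])<.003;A,rm=A[k],rm[k]
c,rad=circ(rm);print("rim",c,rad,"z",s[2]-Z,"tilt deg",np.degrees(s[:2]))
l=Q[(near>.084)&(near<.115)&(h>.004)&(h<.03)];v=l.mean(0)[:2]-c;print("lip",len(l),np.degrees(np.arctan2(v[1],v[0])))
b=Q[(near<.03)&(h>.016)&(h<.045)]
from scipy.optimize import least_squares
o=least_squares(lambda x:np.linalg.norm(b-x,axis=1)-.015,[*T[:2,3],Z+.023],loss="soft_l1",f_scale=.001).x
print("ball",len(b),(o-[c[0],c[1],Z]).round(4))
E
python3 look.py w6 16.4
```

```text
tool_pos: [0.6063, 0.0352, 0.0779]
eef_rot: [0.599, 0.8, -0.001, -0.001]
contact_force: [-0.0, 0.5, -4.9]
tool_pos: [0.607, 0.0353, 0.101]
eef_rot: [0.599, 0.8, -0.001, -0.001]
contact_force: [-0.2, -0.2, -4.0]
tool_pos: [0.607, 0.0353, 0.1234]
eef_rot: [0.599, 0.8, -0.001, -0.001]
contact_force: [-0.0, 1.2, -4.2]
clock: 16.53
tool_pos: [0.607, 0.0353, 0.1313]
eef_rot: [0.599, 0.8, -0.001, -0.001]
contact_force: [-0.0, -0.6, -3.7]
opening: 0.146
finger_force: 50.0
TCP [0.607  0.0353 0.1313] yaw 16.34 shift [ 0.    0.01 -0.  ] turn [-0.0005 -0.0001 -0.0003]
rim [0.60761596 0.03500749] 0.07240462183792895 z 0.01789417362707943 tilt deg [0.20149502 0.14115512]
lip 2812 16.634742177704307
ball 536 [-0.0037 -0.0064  0.0233]
```

View pics/w6.png

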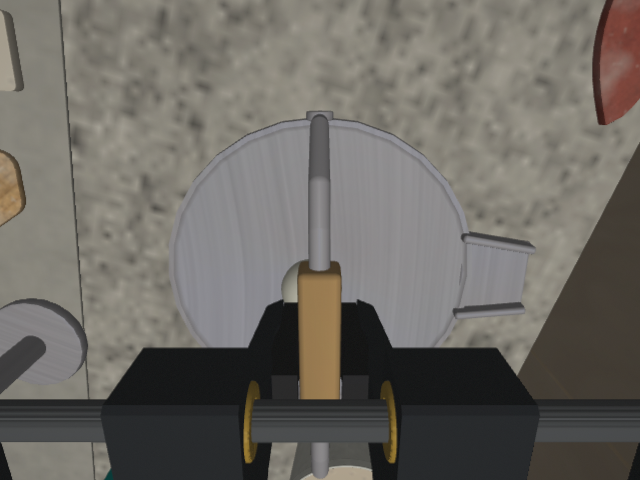

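The dish is level and about 65 mm up, with the ball at (297,285) still in the flat middle. Now the first half of the turn, checking the drift.

```bash
python3 -m pendant '[[0,0,0,0,0,-0.002],[0,0,0,0,0,-0.004],[0,0,0,0,0,-0.006],[0,0,0,0,0,-0.008],[0,0,0,0,0,-0.009]]' | sed -n 2,3p
for i in 1 2 3 4; do python3 -m pendant '[[0,0,0,0,0,-0.01],[0,0,0,0,0,-0.01],[0,0,0,0,0,-0.01],[0,0,0,0,0,-0.01],[0,0,0,0,0,-0.01]]' | sed -n 2,3p;done
python3 look.py w7 108.8
```

```text
tool_pos: [0.607, 0.0353, 0.1311]
eef_rot: [0.561, 0.828, -0.001, -0.001]
tool_pos: [0.607, 0.0353, 0.1312]
eef_rot: [0.494, 0.869, -0.001, -0.001]
tool_pos: [0.607, 0.0353, 0.1312]
eef_rot: [0.425, 0.905, -0.0, -0.001]
tool_pos: [0.607, 0.0353, 0.1312]
eef_rot: [0.352, 0.936, -0.0, -0.001]
tool_pos: [0.607, 0.0353, 0.1312]
eef_rot: [0.278, 0.961, -0.0, -0.001]
TCP [0.607  0.0353 0.1312] yaw 57.74 shift [-0.    0.01 -0.  ] turn [-2.000e-04 -5.000e-04 -2.837e-01]
rim [0.60735436 0.03554572] 0.07244310966008688 z 0.017918666234040134 tilt deg [0.10760717 0.27355026]
lip 2788 58.318181913535305
ball 539 [ 0.0011 -0.0071  0.0234]
```

```bash
for i in 1 2 3 4 5; do python3 -m pendant '[[0,0,0,0,0,-0.01],[0,0,0,0,0,-0.01],[0,0,0,0,0,-0.01],[0,0,0,0,0,-0.01],[0,0,0,0,0,-0.01]]' | sed -n 2,3p;done
python3 -m pendant '[[0,0,0,0,0,-0.009],[0,0,0,0,0,-0.008],[0,0,0,0,0,-0.006],[0,0,0,0,0,-0.005],[0,0,0,0,0,-0.0035]]' | sed -n 2,3p
python3 -m pendant '[[0,0,0,0,0,-0.0015],[0,0,0,0,0,0],[0,0,0,0,0,0]]'
python3 look.py w8 108.8
python3 - <<'E'
from h import *
p,d=optics.snapshot("top");P=cloud("top",d);cv2.imwrite("pics/t8.png",p)
Q=P[np.isfinite(P[...,0])];c=Q[(np.hypot(*(Q[:,:2]-[.549,.207]).T)<.045)&(Q[:,2]>.056)&(Q[:,2]<.064)];print("cup",circ(c))
s,_=optics.snapshot("scene");cv2.imwrite("pics/f.png",np.hstack([cv2.resize(s[140:420,230:510],(400,400)),cv2.resize(p[120:300,210:390],(400,400))]))
E
```

```text
tool_pos: [0.607, 0.0353, 0.1312]
eef_rot: [0.202, 0.979, -0.0, -0.001]
tool_pos: [0.607, 0.0353, 0.1312]
eef_rot: [0.124, 0.992, -0.0, -0.001]
tool_pos: [0.607, 0.0353, 0.1312]
eef_rot: [0.046, 0.999, -0.0, -0.001]
tool_pos: [0.607, 0.0353, 0.1312]
eef_rot: [-0.033, 0.999, -0.0, -0.001]
tool_pos: [0.607, 0.0353, 0.1312]
eef_rot: [-0.111, 0.994, -0.0, -0.001]
tool_pos: [0.607, 0.0353, 0.1312]
eef_rot: [-0.159, 0.987, -0.0, -0.001]
clock: 21.47
tool_pos: [0.607, 0.0353, 0.1312]
eef_rot: [-0.161, 0.987, -0.0, -0.001]
contact_force: [0.7, 0.7, -4.4]
opening: 0.151
finger_force: 50.0
TCP [0.607  0.0353 0.1312] yaw 108.50 shift [-0.01  0.   -0.  ] turn [ 0.0001 -0.0005 -0.0017]
rim [0.60653842 0.03575272] 0.07237002428664167 z 0.017935438478937887 tilt deg [-0.07856118  0.29563975]
lip 2864 109.29109599346612
ball 547 [ 0.0058 -0.0034  0.0234]
cup (array([0.54812364, 0.20597923]), np.float64(0.0318702323279187))
```

View pics/w8.png

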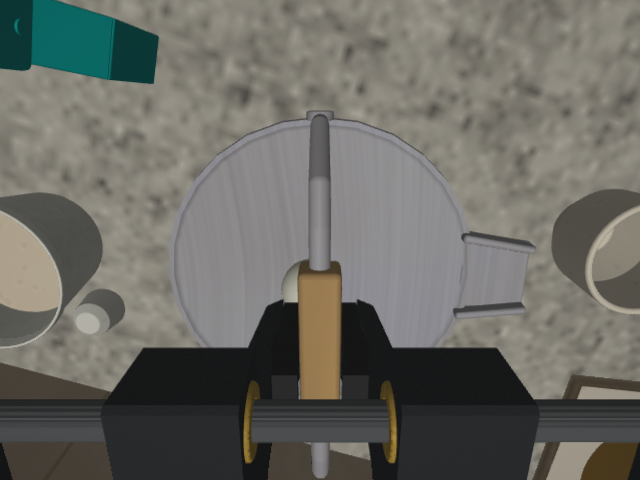

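View pics/f.png

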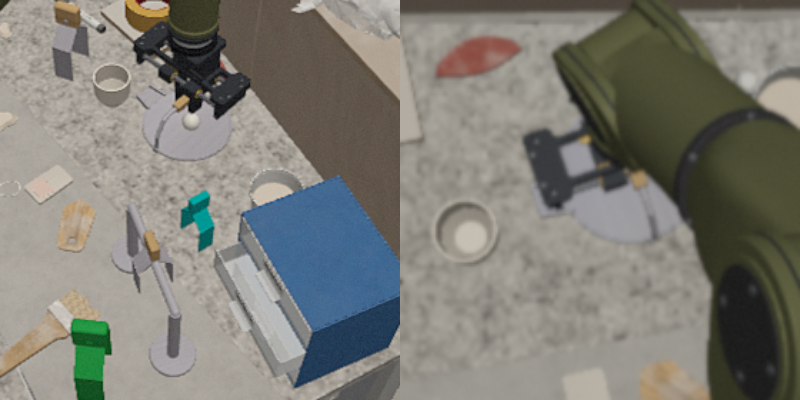

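```bash
python3 - <<'E'
from h import *
T=pose();o1=r.get_state()["clock"]
p,d=optics.snapshot("scene")
w,dw=optics.snapshot("wrist")
def ball(n,im,P,c,z):
    q=P.reshape(-1,3);k=im.reshape(-1,3).astype(int)
    m=np.isfinite(q[:,0])&(np.hypot(*(q[:,:2]-c).T)<.032)&(q[:,2]-z>.014)&(q[:,2]-z<.042)
    b=q[m]
    x=np.r_[c,z+.023]
    for _ in range(6):
        e=np.linalg.norm(b-x,axis=1)-.015;g=abs(e)<(.012 if _<2 else .003)
        u=(b[g]-x);u/=np.linalg.norm(u,axis=1)[:,None];x=x+np.linalg.lstsq(-u,-e[g],rcond=None)[0]
    print(n,m.sum(),g.sum(),(x-[*c,z]).round(4),np.abs(e[g]).mean().round(4))
ball("scene now",p,cloud("scene",d),np.array([.6068,.0355]),.065)
ball("wrist now",w,cloud("wrist",dw,T),np.array([.6068,.0355]),.065)
z=np.load("pics/w1.npz");ball("wrist start",cv2.imread("pics/w1.png"),cloud("wrist",z["d"],z["T"]),np.array([.607,.0353]),0)
z=np.load("pics/w2.npz");ball("wrist 2",cv2.imread("pics/w2.png"),cloud("wrist",z["d"],z["T"]),np.array([.607,.0353]),0)
E
```

```text
scene now 136 98 [ 0.0058 -0.0015  0.0234] 0.0011
wrist now 546 546 [ 0.0055 -0.0031  0.0237] 0.0003
wrist start 467 346 [-0.0028 -0.0053  0.0224] 0.0005
wrist 2 351 351 [-0.0026 -0.0051  0.0225] 0.0004
```

The ball has stayed at the same spot in the dish since the start, the lip is on the cup's bearing (about 108.8°), and the stop hangs on the rail. Handing in.

```bash
python3 -m pendant '[[0,0,0,0,0,0],[0,0,0,0,0,0],[0,0,0,0,0,0]]' | sed -n 1,2p; python3 -c "
from plant import r
print(r.finish_job())"
```

```text
clock: 21.97
tool_pos: [0.607, 0.0353, 0.1312]
the job is handed in; nothing more can be done
None
```

I hung the ball stop astride the rail, lifted the dish about 65 mm and turned it level to point its lip at the cup; the ball kept its place in the flat middle, about 6 mm off centre as at the start, and I handed the job in at 22 s without seeing a verdict.

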